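# Release the yellow tin from the tin rack

## Task

The tin rack in front of the robot holds a yellow-labelled tin and a red-labelled tin, each behind its own orange gate. With the fingertips, press down the red paddle of the rocking lever over the yellow tin so that its gate lifts and the tin rolls out to the stop at the far end of its lane, then let go so that the lever comes back up and the gate shuts behind the tin. Do not touch either tin, leave the other lever unpressed, and leave the bottle, tub and jar where they stand.

Things in the scene. Friction and masses are not known exactly. Their poses are not given: they have to be found in the camera images.
- rack: fixed two-lane tin rack, base 290 x 250 mm; origin on the table. +x: the way the tins roll (away from the robot, turned up to 0.3 rad), +y left, z up. Lane centres at y = +64 (left) and -64 mm. Beds fall 9 degrees towards +x, from x = -48 mm to the black stop, face at x = 175 mm, top 78 mm high. Orange gates (46 mm wide) at x = 52 mm. The base plate (10 mm high) starts at x = -100 mm
- left_pivot (a point): left lever's pivot (axis along the rack's y), 140 mm above the table, 60 mm from the rack's origin towards the robot. A steel strap 14 mm wide runs over the lane from the paddle (112 mm on the robot's side of the pivot) to the orange gate (112 mm beyond it). Dark bracket posts, 152 mm tall, stand 52 mm to each side of the pivot
- right_pivot (a point): the same for the right lever
- left_paddle (a point): red paddle, 38 x 34 x 8 mm, on the robot's end of the left lever; this point is the centre of its top face, 167 mm above the table at rest. At rest the paddle slopes down 0.25 rad towards the gate; pressed by 0.5 rad it has gone about 57 mm almost straight down, clear of all below. Pressing takes up to about 5 N; a spring brings it back up
- right_paddle (a point): the same for the right lever
- left_lever (a joint): left lever's angle, rad: 0 at rest (gate shut), grows as the paddle is pressed; the tin passes freely under the gate from 0.42; hard stop at 0.6. Returns to 0 by its spring
- right_lever (a joint): the same for the right lever
- yellow_tin: loose steel tin, yellow label, 66 mm diameter, 90 mm long, about 0.22 kg, lying across its lane (left or right one) against the shut gate; origin at its centre, y along its axis. Waiting, it is at x = 16 mm in the rack's frame, centre 94 mm above the table, under the strap; rolled out against the stop at x = 142 mm. The roll takes about 0.5 s once the gate is up
- red_tin: the same tin with a red label in the other lane; it stays behind its gate
- sauce_bottle: loose bystander: dark sauce bottle with red cap, 64 mm diameter, 190 mm tall, to the right of the rack; origin at the centre of its underside
- tub: loose bystander: white tub with yellow lid, 68 mm diameter, 70 mm tall, to the left of the rack; origin at the centre of its underside
- jar: loose bystander: dark jar with green label and black cap, 60 mm diameter, 85 mm tall, left of the rack; origin at the centre of its underside
Things that resemble listed ones, but are neither listed nor needed, are in the scene too. Leave any blue or purple look-alike of the yellow_tin alone.

How it is judged:
By the outcome, as a careful person would: the job done as asked, in the order asked, and still so for the second after the job is handed in, with the robot touching nothing.
It also fails if it takes over 32 s, if anything falls off the work surface, if the arm or the gripper's body presses on something with over 40 N, if the wrist force passes 120 N, or if a joint passes its speed limit or range.

## Robot

A 6-joint arm with a two-finger parallel gripper is mounted at the origin on the work surface. World frame = base frame: x ahead of the robot, y to its left, z up, the work surface at z = 0. Lengths are in mm, angles in rad, forces in N, time in s.
With the tool pointing down it reaches from about 275 to 750 mm from the base axis. Payload 10.2 kg.
Tool frame: the origin (TCP) lies at the very end of the fingers, on their centre line; the grasp point (between the pads) lies 19 mm behind it; x points along the fingers, z is the direction in which the jaws open and shut, and the axes are right-handed (so a half turn about x gives the same grasp; the last joint's range is limited). The gripper opens to 85 mm and grips with 20 to 120 N. Pads are 22 mm wide; open, the fingers measure 114 mm over their backs; the gripper's body (76 mm by 85 mm) begins 54 mm behind the grasp point. The pads swing forward as they close: fully open they stand 13 mm farther back than shut.
Start: joints at [0.908, 0.313, 1.498, -0, 1.331, -0.223], TCP at [223.536, 475.04, 231.294] pointing down, gripper open.
Joint ranges: [-2.94, 2.94], [-0.97, 2.17], [0.19, 2.56], [-1.23, 4.37], [0.02, 3.11], [-2.88, 2.88]. Speed limits (rad/s): [2.39, 2.39, 3.01, 3.14, 3.14, 3.14].

## Interface

Orientations are given as a unit quaternion [w, x, y, z].
In Python, from rig import sense, vision, job gives the robot as it stands. The module is installed in compiled form; this text tells all that it offers.
- The arm moves only by the shell command python3 -m pendant 'ROWS' [FORCE]. ROWS is JSON, a list of rows, each a list of 7 numbers: the turn, a rotation vector about the tool's x, y, z in rad, then the shift along the tool's x, y, z in cm, then the opening, from 0 (shut) to 1 (fully open). A call has exactly 5 rows; each row is the pose to reach, as a shift and turn from the pose commanded when the call began, along the tool's axes at that moment; what a row does not reach only later rows make up. A row lasts 1/8 s, in which the tool goes at most 62.5 mm and 10.7 degrees, less where a joint would pass 70% of its speed; a pose out of reach is approached as far as the arm can. A call with a gripper value outside its range is refused whole. The fingers move at their own pace and stop on an object; FORCE is the grip in N (left out, the last holds). Time passes only in rows, so rows that repeat a pose let the fingers close, or fill a call up. It gives the time, the measured TCP pose, the force and the opening at its end, in the units of the state.
- sense(): the state, without advancing time (a new reading comes with each control period).
- vision.capture(name): name is "side" or "top" or "wrist"; returns the picture (480x640x3 uint8, red, green, blue); there is no depth.
- vision.calibration(name): a dict with "K" (3x3 intrinsics, pixels), "extrinsics" (4x4, takes a point from camera to world coordinates). Camera axes: x right, y up, looking along -z (the intrinsics and any distortion apply to the point x, -y, -z); pixel columns grow to the right and rows downward; lengths in mm; the calibration is good to about 2 mm. The wrist camera is an equidistant fisheye: a pixel r from the principal point sees the ray r / f radians off the axis. A picture is of the moment at which its call begins: read the wrist's pose just before it. calibration takes no time and is no camera call; for the wrist camera it gives the pose at the moment of the call.
- job.finish_job(): hands the job in, once; it reports no verdict.
The state is a dict: "time_s": time; "joints": joint angles; "dq": joint speeds; "tau": joint torques, N m; "eef_pos": TCP position; "ee_rot": TCP orientation; "force": force on the tool from outside, world axes, zero at the start; "wrist_torque": the same for the moment, N m; "grip_width": opening from 0.0 (shut) to 1.0 (fully open).
Only numpy, scipy, OpenCV 4.12 (cv2) and the standard library are available. Lean on these libraries where they do the work, as an engineer would, in place of code of your own. Each camera call takes 0.05 s, during which the arm holds its last target.

## Working session

There is one attempt and no reset: what is moved stays moved. The work goes in short steps, Python scripts to look and compute and a shell command to move; the robot and the scene stay as the last step left them, time stands still between calls to the robot, and variables do not carry over. Pictures are saved under pics/ and viewed, and the job is handed in when it is done.

```bash
mkdir -p pics; ls
python3 - <<'E'
from rig import sense, vision, job
import cv2, numpy as np
s=sense()
print(s)
for n in("side","top","wrist"):
    c=vision.calibration(n);print(n,np.round(c["K"],1).tolist(),np.round(c["extrinsics"],3).tolist(),[k for k in c])
    np.savez(f"cal_{n}.npz",K=c["K"],E=c["extrinsics"])
    cv2.imwrite(f"pics/{n}0.png",vision.capture(n)[:,:,::-1])
E
```

```text
pics
{'time_s': 0.0, 'joints': array([ 9.07636963e-01,  3.13427282e-01,  1.49844971e+00,  3.13341921e-05,
        1.33099045e+00, -2.23389232e-01]), 'dq': array([-0.00023841, -0.00099992, -0.00030953,  0.00166664, -0.00097115,
       -0.00043441]), 'tau': array([ 1.13740073e-04, -4.12263429e+01, -2.59743333e+01, -8.46494595e-05,
        4.13582355e-03,  1.21676612e-05]), 'eef_pos': array([223.34464187, 474.83788764, 230.74194574]), 'ee_rot': array([ 0.59659309, -0.3790413 ,  0.59744948,  0.37875916]), 'force': array([ 0.08239596, -0.74553352,  0.14553586]), 'wrist_torque': array([-0.02637386,  0.06028216, -0.02917217]), 'grip_width': 0.9997622609350995}
side [[451.3, 0.0, 317.4], [0.0, 451.3, 234.5], [0.0, 0.0, 1.0]] [[0.917, 0.248, -0.312, 314.561], [-0.399, 0.565, -0.722, -706.846], [-0.002, 0.787, 0.617, 701.84], [0.0, 0.0, 0.0, 1.0]] ['K', 'extrinsics']
top [[489.8, 0.0, 317.4], [0.0, 489.8, 235.3], [0.0, 0.0, 1.0]] [[-0.013, 0.998, -0.062, 542.747], [-1.0, -0.012, 0.006, 0.287], [0.006, 0.062, 0.998, 1166.992], [0.0, 0.0, 0.0, 1.0]] ['K', 'extrinsics']
wrist [[371.6, 0.0, 324.2], [0.0, 371.6, 237.5], [0.0, 0.0, 1.0]] [[0.426, -0.868, -0.256, 157.655], [0.905, 0.408, 0.122, 506.136], [-0.002, -0.283, 0.959, 373.81], [0.0, 0.0, 0.0, 1.0]] ['K', 'extrinsics']
```

View pics/top0.png

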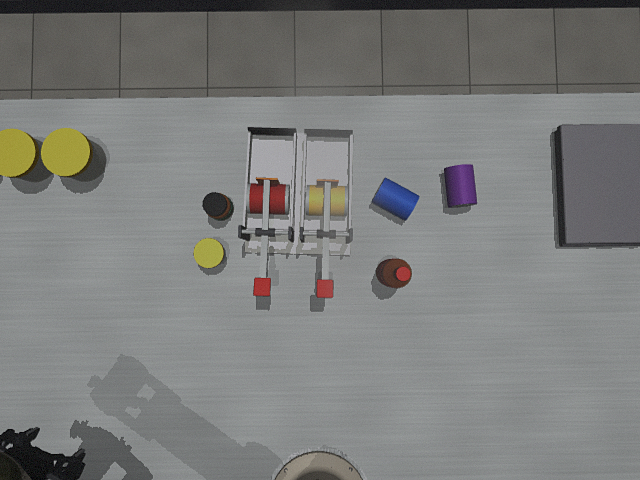

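View pics/side0.png

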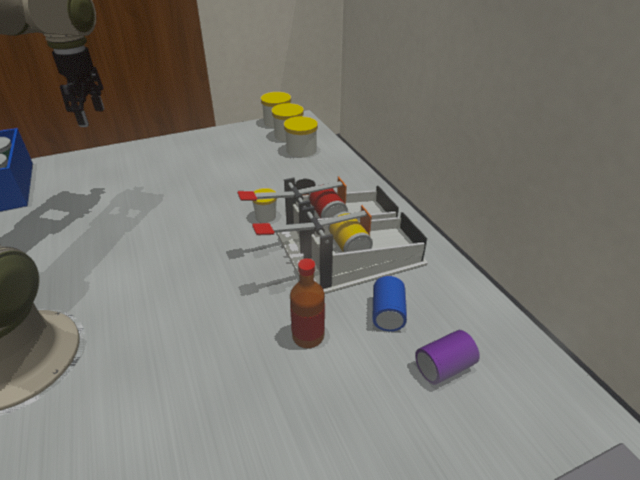

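View pics/wrist0.png

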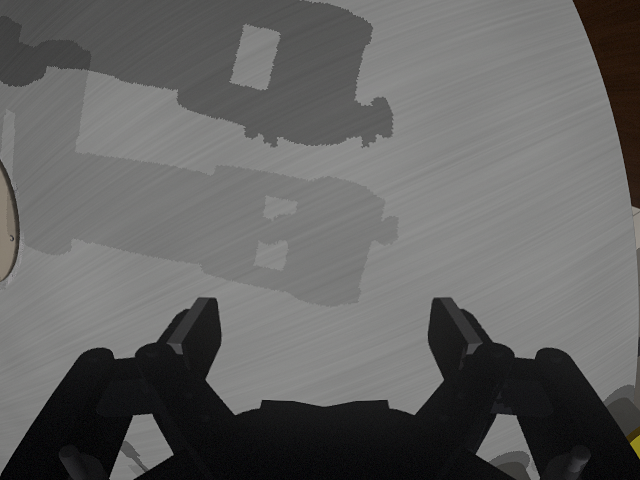

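The top view shows the red tin at (269,198) with its paddle at (262,287), and the yellow tin at (327,200) with its paddle at (325,289). The side view shows the near, right paddle at (262,229) and the left one at (246,196). The yellow tin is therefore in the right lane. The blue (396,199) and purple (460,186) cylinders are look-alikes, lying loose on the table. Next I triangulate and make the confirming crop.

```bash
cat > h.py <<'E'
import numpy as np, cv2
from scipy import ndimage
def cal(n):
    d=np.load(f"cal_{n}.npz");return d["K"],d["E"]
def ray(n,p):
    K,E=cal(n)
    d=E[:3,:3]@np.array([(p[0]-K[0,2])/K[0,0],-(p[1]-K[1,2])/K[1,1],-1.]);return E[:3,3],d/np.linalg.norm(d)
def plane(n,p,z):
    o,d=ray(n,p);return o+d*(z-o[2])/d[2]
def tri(a,b):
    o1,d1=ray("top",a);o2,d2=ray("side",b)
    t=np.linalg.lstsq(np.c_[d1,-d2],o2-o1,rcond=None)[0]
    p,q=o1+d1*t[0],o2+d2*t[1];return (p+q)/2,np.linalg.norm(p-q)
def blobs(im,lo,hi,mn=30):
    hsv=cv2.cvtColor(im,cv2.COLOR_BGR2HSV)
    m=cv2.inRange(hsv,np.array(lo),np.array(hi))
    if lo[0]==0: m|=cv2.inRange(hsv,np.array([174,lo[1],lo[2]]),np.array([179,hi[1],hi[2]]))
    n,l,s,c=cv2.connectedComponentsWithStats(m)
    return [(np.round(c[i],1).tolist(),s[i].tolist()) for i in range(1,n) if s[i][4]>=mn]
E
python3 - <<'E'
from h import *
for n in("top","side"):
    im=cv2.imread(f"pics/{n}0.png")
    print(n,"red");[print(b) for b in blobs(im,(0,180,120),(5,255,255))]
    print(n,"orange");[print(b) for b in blobs(im,(6,150,90),(16,255,255),15)]
    print(n,"yel");[print(b) for b in blobs(im,(17,90,90),(32,255,255))]
t=cv2.imread("pics/top0.png")[120:310,230:420];s=cv2.imread("pics/side0.png")[170:350,220:440]
t=cv2.resize(t,(400,400),interpolation=2);s=cv2.resize(s,(400,400),interpolation=2)
cv2.imwrite("pics/crop0.png",np.hstack([t,s]))
E
```

```text
top red
([258.2, 282.5], [254, 278, 16, 17, 44])
top orange
([267.1, 178.3], [256, 178, 21, 2, 29])
top yel
([15.3, 152.2], [0, 129, 36, 48, 1448])
([65.0, 151.6], [41, 128, 49, 48, 1874])
([315.4, 199.4], [309, 185, 15, 29, 355])
([337.4, 198.5], [331, 186, 14, 26, 322])
([208.2, 252.6], [193, 238, 31, 30, 714])
side red
([246.9, 195.0], [239, 192, 17, 7, 102])
([330.0, 198.1], [322, 194, 19, 12, 106])
([262.9, 228.4], [253, 224, 21, 10, 155])
([307.5, 264.7], [300, 260, 14, 10, 98])
side orange
([342.2, 182.4], [339, 178, 7, 9, 16])
([366.2, 211.7], [362, 206, 9, 12, 15])
([308.3, 295.3], [291, 282, 33, 26, 572])
side yel
([288.9, 113.0], [260, 91, 58, 44, 1331])
([264.3, 190.3], [254, 188, 22, 6, 90])
([264.5, 201.0], [253, 198, 23, 7, 115])
([346.1, 229.9], [330, 218, 39, 30, 573])
```

View pics/crop0.png

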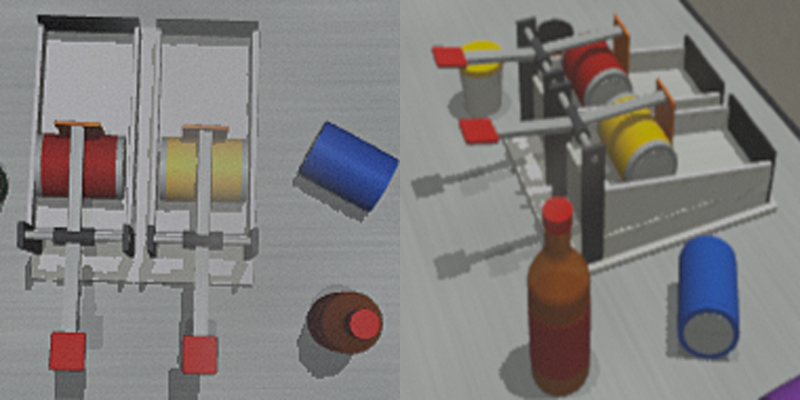

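The crop confirms it. The yellow tin lies under the right strap, whose paddle is at about (325,289) top and (262,229) side. Now I measure it.

Run:
```python
from h import *
b={}
for n in("top","side"):
    im=cv2.imread(f"pics/{n}0.png"); b[n]=blobs(im,(0,130,90),(6,255,255))
    print(n,b[n])
P={}
f=lambda n,x,y:min(b[n],key=lambda q:np.hypot(q[0][0]-x,q[0][1]-y))[0]
for k,a,c in(("R",(325,289),(262,229)),("L",(262,287),(246,196))):
    p,e=tri(f("top",*a),f("side",*c));P[k]=p;print(k,f("top",*a),f("side",*c),p.round(1),round(e,1), plane("top",f("top",*a),167).round(1),plane("side",f("side",*c),167).round(1))
d=P["L"]-P["R"];print("sep",np.linalg.norm(d),"yaw",np.arctan2(-d[0],d[1]))
# strap dir: gate ends
for nm,a,c in(("Rgate",(329,181),(366.2,211.7)),("Lgate",(267.1,179),(342.2,182.4))): print(nm,tri(a,c)[0].round(1),tri(a,c)[1])
# bottle cap
print("cap",tri((403,273),(307.5,264.7)))
```

```text
top [([255.7, 196.6], [250, 184, 13, 26, 303]), ([277.2, 197.4], [270, 185, 16, 26, 358]), ([403.0, 273.4], [396, 266, 15, 15, 172]), ([261.7, 286.4], [253, 278, 18, 18, 290]), ([324.4, 288.1], [317, 280, 16, 18, 272])]
side [([319.7, 193.0], [311, 189, 23, 11, 96]), ([246.6, 195.4], [238, 191, 19, 9, 134]), ([327.4, 199.3], [317, 193, 27, 17, 217]), ([262.9, 228.3], [253, 223, 21, 11, 188]), ([306.8, 266.3], [299, 258, 16, 18, 215])]
R [324.4, 288.1] [262.9, 228.3] [496.6 -18.7 165.6] 1.6 [497.5 -18.9 167. ] [495.4 -20.3 167. ]
L [261.7, 286.4] [246.6, 195.4] [501.4 108.9 164.7] 2.2 [502.6 108.4 167. ] [499.6 105.8 167. ]
sep 127.73630597547881 yaw -0.03766153750223534
Rgate [719.4 -31.8 150.6] 0.7486499711906277
Lgate [725.9  97.8 148.4] 0.11676173716436264
cap (array([ 526.08278755, -175.60243411,  188.33774341]), np.float64(0.5828981422125046))
```

```bash
cat > go.py <<'E'
import sys,numpy as np
from rig import sense
from scipy.spatial.transform import Rotation as R
s=sense();q=s["ee_rot"];r=R.from_quat([q[1],q[2],q[3],q[0]])
print("t",s["time_s"],"pos",s["eef_pos"].round(1),"F",s["force"].round(2),"g",round(s["grip_width"],3));print("axes cols",r.as_matrix().round(3).tolist())
t=np.array(list(map(float,sys.argv[1:4])));yaw=-0.05
print("shift cm (tool)",(r.inv().apply(t-s["eef_pos"])/10).round(2))
for sg in(1,-1):
    x=np.array([0,0,-1.]);z=sg*np.array([-np.sin(yaw),np.cos(yaw),0]);y=np.cross(z,x)
    print("turn",(r.inv()*R.from_matrix(np.c_[x,y,z])).as_rotvec().round(3))
E
python3 go.py 496.6 -18.7 215
```

```text
t 0.15 pos [223.4 474.9 230.9] F [ 0.25 -1.03  0.23] g 0.998
axes cols [[-0.001, -0.905, 0.426], [-0.001, 0.426, 0.905], [-1.0, 0.0, -0.001]]
shift cm (tool) [  1.61 -45.73 -33.03]
turn [-0.39  -0.001 -0.   ]
turn [ 2.752e+00 -0.000e+00  1.000e-03]
```

```bash
python3 -m pendant '[[-0.04,0,0,0,-4.5,-3.3,0],[-0.08,0,0,0,-9,-6.6,0],[-0.12,0,0,0,-13.5,-9.9,0],[-0.16,0,0,0,-18,-13.2,0],[-0.2,0,0,0,-22.5,-16.5,0]]' 20; python3 go.py 496.6 -18.7 215
```

```text
time_s: 0.78
eef_pos: [357.4, 228.3, 231.3]
ee_rot: [0.556, -0.437, 0.556, 0.437]
force: [1.2, 0.3, 0.5]
grip_width: -0.002
t 0.775 pos [357.4 228.3 231.3] F [1.17 0.31 0.49] g -0.002
axes cols [[0.0, -0.972, 0.236], [0.0, 0.236, 0.972], [-1.0, -0.0, 0.0]]
shift cm (tool) [  1.63 -19.36 -20.71]
turn [-0.188  0.     0.   ]
turn [ 2.953  0.    -0.   ]
```

```bash
python3 -m pendant '[[-0.05,0,0,0,-3.9,-4.2,0],[-0.1,0,0,0,-7.8,-8.4,0],[-0.15,0,0,0,-11.7,-12.6,0],[-0.19,0,0,0,-15.6,-16.7,0],[-0.19,0,0,1.6,-19.4,-20.7,0]]'; python3 go.py 496.6 -18.7 215
python3 - <<'E'
from rig import vision
import cv2,numpy as np
for n in("side","wrist"): cv2.imwrite(f"pics/{n}1.png",vision.capture(n)[:,:,::-1])
a=cv2.resize(cv2.imread("pics/side1.png")[130:330,180:430],(400,320));b=cv2.resize(cv2.imread("pics/wrist1.png"),(400,320))
cv2.imwrite("pics/c1.png",np.hstack([a,b]))
E
```

```text
time_s: 1.4
eef_pos: [497.3, -19.2, 215.8]
ee_rot: [0.513, -0.488, 0.512, 0.487]
force: [0.4, 1.1, -0.3]
grip_width: 0.003
t 1.4 pos [497.3 -19.2 215.8] F [ 0.4   1.14 -0.32] g 0.003
axes cols [[0.002, -0.999, 0.05], [-0.001, 0.05, 0.999], [-1.0, -0.002, -0.0]]
shift cm (tool) [0.08 0.07 0.05]
turn [ 0.    -0.     0.002]
turn [-3.141e+00 -3.000e-03 -1.000e-03]
```

View pics/c1.png

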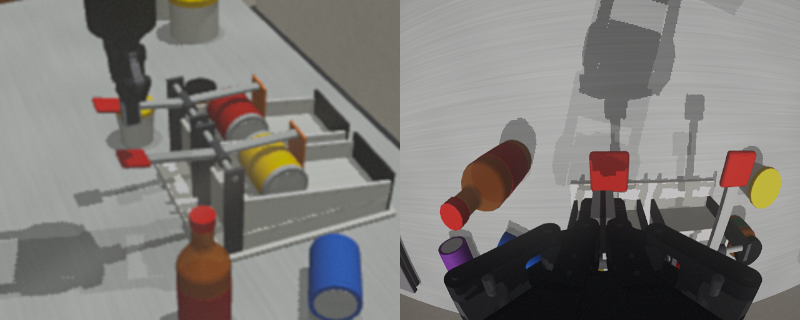

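The shut fingertips hang above the right paddle: side crop tip at (132,122), paddle at (132,158). Before pressing I cross-check the paddle position with the wrist fisheye.

Run:
```python
from h import *
from rig import vision
c=vision.calibration("wrist");K,E=np.array(c["K"]),np.array(c["extrinsics"])
im=cv2.imread("pics/wrist1.png")
for ce,st in blobs(im,(0,130,70),(6,255,255),200):
    u,v=(ce[0]-K[0,2]),(ce[1]-K[1,2]);r=np.hypot(u,v);th=r/K[0,0]
    d=E[:3,:3]@np.array([np.sin(th)*u/r,-np.sin(th)*v/r,-np.cos(th)]);o=E[:3,3]
    print(ce,st,(o+d*(167-o[2])/d[2]).round(1))
```

```text
[334.6, 256.2] [303, 227, 64, 61, 3596] [490.9 -14.7 167. ]
[540.0, 252.6] [512, 226, 58, 55, 2429] [496.8 110.8 167. ]
[87.1, 319.7] [64, 295, 48, 51, 1723] [ 529.7 -184.5  167. ]
```

```bash
python3 -m pendant '[[0,0,0,1.5,0.2,0.2,0],[0,0,0,3,0.2,0.2,0],[0,0,0,4,0.2,0.2,0],[0,0,0,5,0.2,0.2,0],[0,0,0,6,0.2,0.2,0]]'; python3 go.py 495 -17 108
python3 - <<'E'
from rig import vision
import cv2,numpy as np
for n in("side",): cv2.imwrite(f"pics/{n}2.png",vision.capture(n)[:,:,::-1])
a=cv2.resize(cv2.imread("pics/side2.png")[130:330,180:430],(750,600))
cv2.imwrite("pics/c2.png",a)
E
```

```text
time_s: 2.12
eef_pos: [494.3, -15.0, 155.1]
ee_rot: [0.512, -0.488, 0.512, 0.487]
force: [-1.0, -0.4, 2.7]
grip_width: -0.003
t 2.125 pos [494.3 -15.  155.1] F [-0.96 -0.4   2.74] g -0.003
axes cols [[0.0, -0.999, 0.05], [-0.0, 0.05, 0.999], [-1.0, -0.0, -0.0]]
shift cm (tool) [ 4.71 -0.08 -0.19]
turn [ 0. -0.  0.]
turn [-3.141e+00 -1.000e-03 -0.000e+00]
```

View pics/c2.png

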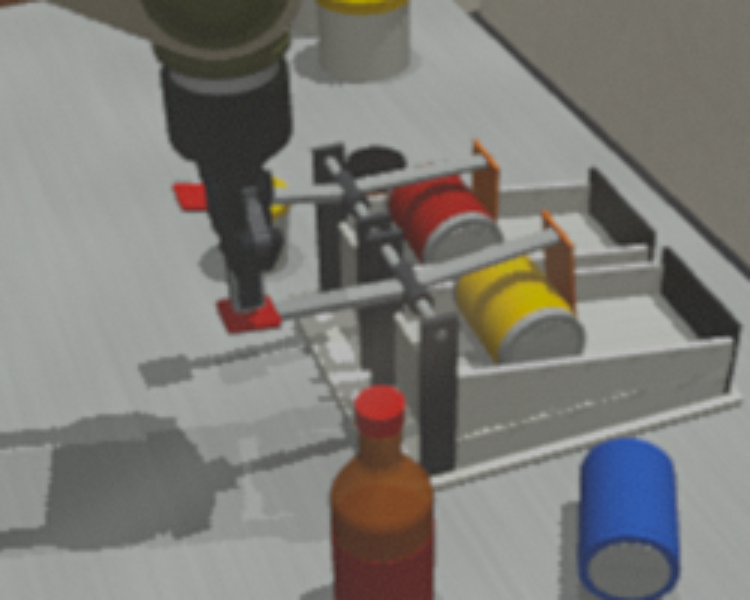

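The fingertips sit on the middle of the right paddle at crop (250,305), the gate has started to rise, and the force is 2.7 N. I now press fully and hold while the tin rolls.

```bash
python3 -m pendant '[[0,0,0,2.5,0,-0.2,0],[0,0,0,4.8,0,-0.2,0],[0,0,0,4.8,0,-0.2,0],[0,0,0,4.8,0,-0.2,0],[0,0,0,4.8,0,-0.2,0]]'; python3 -m pendant '[[0,0,0,0,0,0,0],[0,0,0,0,0,0,0],[0,0,0,0,0,0,0],[0,0,0,0,0,0,0],[0,0,0,0,0,0,0]]'
python3 - <<'E'
from rig import vision
import cv2,numpy as np
for n in("side","top"): cv2.imwrite(f"pics/{n}3.png",vision.capture(n)[:,:,::-1])
a=cv2.resize(cv2.imread("pics/side3.png")[130:330,180:430],(400,400));b=cv2.resize(cv2.imread("pics/top3.png")[110:310,190:440],(400,400))
cv2.imwrite("pics/c3.png",np.hstack([a,b]))
E
```

```text
time_s: 2.8
eef_pos: [494.0, -17.0, 107.9]
ee_rot: [0.512, -0.487, 0.512, 0.487]
force: [-5.1, 0.7, 3.7]
grip_width: 0.006
time_s: 3.42
eef_pos: [494.1, -17.1, 107.3]
ee_rot: [0.512, -0.487, 0.512, 0.487]
force: [-4.7, 0.2, 3.5]
grip_width: -0.003
```

View pics/c3.png

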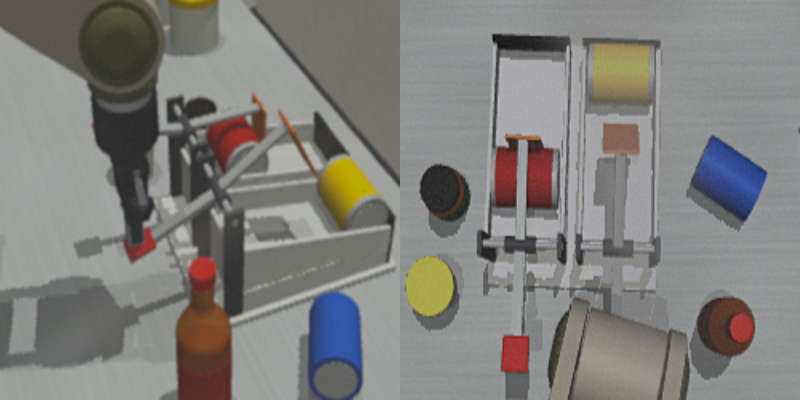

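The yellow tin has rolled to the stop (top crop (620,72)), the gate is up, and the red tin has not moved. Now I rise straight up so the lever follows.

```bash
python3 -m pendant '[[0,0,0,-1.5,0,0,0],[0,0,0,-3,0,0,0],[0,0,0,-4.5,0,0,0],[0,0,0,-6,0,0,0],[0,0,0,-8,0,0,0]]'; python3 -m pendant '[[0,0,0,-4,0,0,0],[0,0,0,-7,2,0,0],[0,0,0,-8,6,0,0],[0,0,0,-8,10,0,0],[0,0,0,-8,12,0,0]]';python3 -m pendant '[[0,0,0,0,0,0,0],[0,0,0,0,0,0,0],[0,0,0,0,0,0,0],[0,0,0,0,0,0,0],[0,0,0,0,0,0,0]]'
python3 - <<'E'
from h import *
from rig import vision
for n in("side","top"): cv2.imwrite(f"pics/{n}4.png",vision.capture(n)[:,:,::-1])
a=cv2.resize(cv2.imread("pics/side4.png")[130:330,180:430],(400,400));b=cv2.resize(cv2.imread("pics/top4.png")[110:310,190:440],(400,400))
cv2.imwrite("pics/c4.png",np.hstack([a,b]))
for n in("side","top"):
  for k in(0,4):
    im=cv2.imread(f"pics/{n}{k}.png");print(n,k,"red",[q[0] for q in blobs(im,(0,130,90),(6,255,255),60)],"yel",[q[0] for q in blobs(im,(17,90,90),(32,255,255),60)])
E
```

```text
time_s: 4.15
eef_pos: [494.0, -17.1, 188.2]
ee_rot: [0.512, -0.487, 0.512, 0.488]
force: [-0.2, -0.9, -1.1]
grip_width: -0.002
time_s: 4.78
eef_pos: [372.8, -10.8, 268.0]
ee_rot: [0.512, -0.488, 0.512, 0.487]
force: [0.1, -0.6, 0.3]
grip_width: 0.006
time_s: 5.4
eef_pos: [374.5, -11.1, 267.2]
ee_rot: [0.512, -0.487, 0.512, 0.488]
force: [-0.5, 0.1, 0.4]
grip_width: 0.001
side 0 red [[319.7, 193.0], [246.6, 195.4], [327.4, 199.3], [262.9, 228.3], [306.8, 266.3]] yel [[288.9, 113.0], [264.3, 190.3], [264.5, 201.0], [346.1, 229.9]]
side 4 red [[324.9, 197.4], [246.7, 195.4], [262.9, 228.3], [306.7, 266.5]] yel [[288.8, 113.0], [264.3, 190.3], [264.6, 200.9], [394.9, 222.9]]
top 0 red [[255.7, 196.6], [277.2, 197.4], [403.0, 273.4], [261.7, 286.4], [324.4, 288.1]] yel [[15.3, 152.2], [65.0, 151.6], [315.4, 199.4], [337.4, 198.5], [208.2, 252.6]]
top 4 red [[255.7, 196.7], [277.2, 197.5], [403.0, 273.3], [261.6, 286.4], [324.4, 288.2]] yel [[15.3, 152.2], [65.0, 151.6], [327.6, 143.5], [208.2, 252.6]]
```

View pics/c4.png

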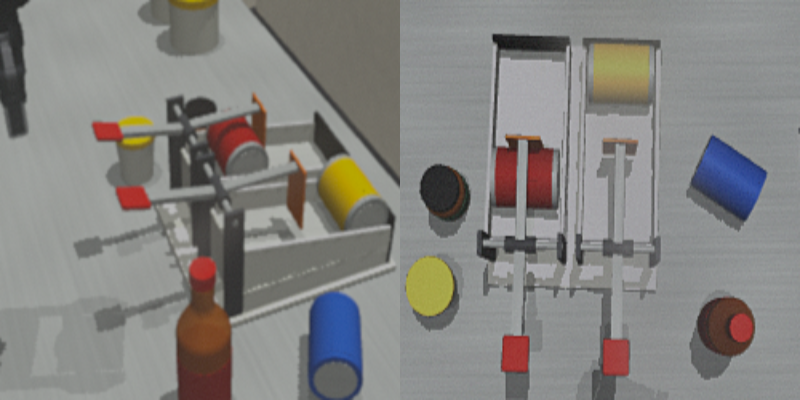

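The yellow tin is at the stop (top crop (620,72)), its gate is shut at (620,147), and both paddles are back at their rest pixels. The red tin, bottle and tub have not shifted by more than about 0.2 px in the top view. The arm is clear.

```bash
python3 -c "
from rig import job;print(job.finish_job())"
```

```text
the job is handed in; nothing more can be done
None
```

The yellow tin is out at the stop at the far end of its lane, and its gate is shut behind it. I pressed the right lever's paddle with the closed fingertips to a tip height of about 107 mm. I held it until the picture showed the tin at the stop, then lifted straight up and backed away, and handed in at about 5.5 s.

**Last checks:**
- **Levers:** both paddles were back at their starting pixels to within 0.1 px, so the pressed one returned and the other never moved.
- **Bystanders:** the red tin, bottle and tub were unmoved to within about 0.2 px in the top view. I checked the jar and the blue and purple cylinders only by eye. The jar and blue cylinder looked unmoved, and the purple one was outside the final crops.
- **Forces:** the highest reading at the end of any move was about 6 N, mostly friction on the paddle.

**One disagreement:** the wrist camera placed the paddle about 6 mm nearer the robot and 4 mm further left than the top and side cameras did. I aimed between the two, and the fingertips landed near the middle of the paddle. No check failed.

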